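# Unload a drilled link from its jig and hang it on the peg rack

### The job

Swing the jig's red-handled toggle clamp fully back and leave it open, then lift the drilled blue link out by its eye end and lay it flat on the black rubber mat, letting go. Take it again by its shank and hang it by its eye on the peg of the blue stand, fully home against the collar. Leave the tools, cans and other parts lying around where they are.

Things in the scene. Friction and masses are not known exactly. Their poses are not given: they have to be found in the camera images.
- link: Drilled steel link, 150 mm long, 10 mm thick, 0.3 kg: bright square eye end 40 x 40 mm with a 17 mm through hole in its middle, blue shank 22 mm wide. Origin: hole centre at the underside; x along the shank (eye end x -20 to 20 mm, shank to 130, balance at 48), z normal to the flat. Starts in the jig, eye end jutting out with 30 mm free height under it.
- eye (a point): Centre of the link's eye hole at mid thickness (5 mm above link's origin along the link's z).
- jig: Fixed green drill jig. Origin on the table under the middle of its slot, which runs along x, open at -x where the link's eye end juts out (eye centre x = -75 mm). Slot 25 mm wide, floor at height 30 mm, walls 12 mm thick up to 58 mm, so the shank cannot be gripped in it. Clamp hinge at x = 0, y = 45, height 68 mm, axis along x.
- clamp (a joint): Toggle clamp angle in rad: 0 = closed (arm level over the link, handle upright), 1.6 = fully back (arm upright, handle level towards the jig's +y). It goes over centre at about 0.5 and then drops open under its own weight.
- clamp_handle (a point): Top end of the clamp's red round handle (16 mm diameter, red from 40 to 100 mm above the hinge); 100 mm from the hinge, so at jig y = 45 mm and height 168 mm when closed.
- mat: The fixed black rubber mat, 200 (x) x 150 (y) x 4 mm. Origin: centre of its underside on the table.
- blue_peg: Steel peg, blue collar and tip, on the blue stand, leaning 0.70 rad from vertical to the stand's front. Origin: where its axis leaves the sloping grey plate; z to the tip, x up the slope, y level. Collar 30 mm dia, z 0 to 20 mm; peg 12 mm dia to z = 80, tapering to 5 mm at the tip, z = 90. Plate 50 mm wide, x -140 to 60. Home: eye centre at z = 25, shank down the slope (-x).
- red_peg: The same peg on the red stand, for rejects; a dark link with a copper eye is fixed there. Not to be used. Same frame and sizes as the blue one.
- blue_stand: The fixed blue stand: foot 150 x 120 x 12 mm, post behind. Origin: centre of the foot's underside; front faces its -x. Blue peg's origin at x = 30 mm, height 140 mm.
- red_stand: The fixed red stand, same sizes; the two stands may change places.
- spray_orange: Bystander: orange spray can, 54 mm diameter, 160 mm tall, standing. Origin: centre of its foot.
- spray_green: Bystander: green spray can, same sizes.
- sleeve: Bystander: copper-brown short tube standing on end, 76 mm diameter, 60 mm tall. Origin: centre of its foot.
- spanner: Bystander: open wrench, 170 mm long, lying flat. Origin: middle of its underside.
- collet: Bystander: steel collet, 42 mm diameter, 55 mm tall, standing. Origin: centre of its foot.
- toolholder: Bystander: dark steel turning tool, 75 x 22 x 28 mm with brass tip, lying. Origin: centre of its underside.
Things that resemble listed ones, but are neither listed nor needed, are in the scene too. Leave any green look-alike of the link alone.

How it is judged:
By the outcome, as a careful person would: the job done as asked, in the order asked, and still so for the second after the job is handed in, with the robot touching nothing.
It also fails if it takes over 61 s, if anything falls off the work surface, if the arm or the gripper's body presses on something with over 40 N, if the wrist force passes 120 N, or if a joint passes its speed limit or range.

### The arm

A 6-joint arm with a two-finger parallel gripper is mounted at the origin on the work surface. World frame = base frame: x ahead of the robot, y to its left, z up, the work surface at z = 0. Lengths are in m, angles in rad, forces in N, time in s.
With the tool pointing down it reaches from about 0.375 to 0.975 m from the base axis. Payload 3.8 kg.
Tool frame: the origin (TCP) lies between the finger pads, 19 mm behind the fingertips; this is the grasp point; x points along the fingers, y is the direction in which the jaws open and shut, and the axes are right-handed (so a half turn about x gives the same grasp; the last joint's range is limited). The gripper opens to 88 mm and grips with 3 to 60 N. Pads are 18 mm wide; open, the fingers measure 123 mm over their backs; the gripper's body (75 mm by 187 mm) begins 45 mm behind the grasp point.
Start: joints at [1.064, 0.264, 1.604, -0, 1.274, -0.037], TCP at [0.306, 0.602, 0.257] pointing down, gripper open.
Joint ranges: [-2.63, 2.63], [-0.94, 2.18], [0.31, 2.57], [-1.31, 4.45], [0, 2.66], [-2.55, 2.55]. Speed limits (rad/s): [2.57, 2.57, 3.14, 3.14, 3.14, 3.14].

### API

Orientations are given as a rotation vector (axis times angle).
In Python, from cell import manip, inverse_kinematics, cams, order gives the robot as it stands. Calls block until the motion is done:
- manip.move_pose(position, orientation): joint-space move of the TCP to a pose.
- manip.move_linear(position, rate=0.15, rot=None): straight line of the TCP; rot=None keeps the orientation; rate is the mean speed in m/s.
- manip.set_joints(angles): joint-space move.
- manip.set_gripper(opening, force=None): finger opening in m; force is the grip in N (None keeps the last); returns when the fingers have stopped.
- manip.dwell(seconds).
- inverse_kinematics(position, orientation): joint angles nearest the present ones, or None.
- manip.state(): the state.
- cams.capture(name): name is "side" or "top" or "wrist"; returns a dict with "image" (420x560x3 uint8, blue, green, red), "z_map" (420x560 float32, m along the optical axis (not along the pixel's ray), 0 where there is no reading), "intrinsics" (3x3 intrinsics, pixels), "position" and "orientation" of the camera in the world; the wrist camera has in their place "T_tool_cam" (4x4, takes a point from camera to tool coordinates, whose origin is the TCP and whose axes are the tool frame's). Camera axes: x right, y down, z forward; pixel columns grow to the right and rows downward; lengths in m; the calibration is good to about 2 mm. The wrist camera is an equidistant fisheye: a pixel r from the principal point sees the ray r / f radians off the axis. A picture is of the moment at which its call begins: read the wrist's pose just before it.
A pose or a line that the arm cannot do raises manip.IKError and nothing moves.
- order.close_job(): hands the job in, once; it reports no verdict.
The state is a dict: "clock": time; "joint_pos": joint angles; "joint_velocities": joint speeds; "tau": joint torques, N m; "tool_pos": TCP position; "tcp_rot": TCP orientation; "contact_force": force on the tool from outside, world axes, zero at the start; "moment": the same for the moment, N m; "gripper_width": finger opening in m.
Only numpy, scipy, OpenCV 4.12 (cv2) and the standard library are available. Lean on these libraries where they do the work, as an engineer would, in place of code of your own. Each camera call takes 0.05 s, during which the arm holds its last target. There are 200 camera calls.

## Working session

There is one attempt and no reset: what is moved stays moved. The work goes in short steps, each a Python script; the robot and the scene stay as the last script left them, time stands still between calls to the robot, and variables do not carry over. Pictures are saved under pics/ and viewed, about 8 in all and at most 12, crops included, and the job is handed in when it is done.

```bash
ls; mkdir -p pics
cat > h.py <<'E'
import numpy as np, cv2
from scipy.spatial.transform import Rotation as R
from cell import manip, inverse_kinematics, cams, order
def rm(o):
    o=np.array(o,float)
    return o if o.shape==(3,3) else (R.from_quat(o).as_matrix() if o.shape==(4,) else R.from_rotvec(o).as_matrix())
def cloud(c):
    """world points (H,W,3) for a fixed camera"""
    z=c['z_map'];K=c['intrinsics'];v,u=np.mgrid[:z.shape[0],:z.shape[1]]
    p=np.dstack([(u-K[0,2])/K[0,0]*z,(v-K[1,2])/K[1,1]*z,z])
    w=p@rm(c['orientation']).T+np.array(c['position']); w[z==0]=np.nan
    return w
def load(n):
    return dict(np.load(f'{n}.npz'))
E
python3 - <<'E'
from h import *
for n in('side','top'):
    c=cams.capture(n); np.savez(n,**{k:np.array(v) for k,v in c.items()}); cv2.imwrite(f'pics/{n}.png',cv2.resize(c['image'],(784,588)))
    print(n,c['position'],c['orientation'],c['intrinsics'].tolist())
print(manip.state())
E
```

```text
pics
side [0.33733483 1.18089952 0.93526505] [-0.21274958  2.69685162 -1.44148752] [[461.72469234610605, 0.0, 281.13405270275103], [0.0, 461.72469234610605, 204.98082218772137], [0.0, 0.0, 1.0]]
top [ 0.37332798 -0.01147001  1.18533828] [-2.1502007   2.13108328 -0.13920769] [[437.63261019086605, 0.0, 286.83808003084744], [0.0, 437.63261019086605, 210.85803354522116], [0.0, 0.0, 1.0]]
{'clock': 0.1, 'joint_pos': array([ 1.06412370e+00,  2.64675730e-01,  1.60525370e+00,  9.75212221e-06,
        1.27372685e+00, -3.69253501e-02]), 'joint_velocities': array([-0.00125433, -0.00101636, -0.00154752, -0.00084696,  0.00073878,
        0.00059995]), 'tau': array([-2.46202480e-02, -5.03709519e+01, -3.58256936e+01,  6.36224868e-02,
        1.53286691e-02,  1.43161367e-03]), 'tool_pos': array([0.30525807, 0.60133391, 0.25620511]), 'tcp_rot': array([ 0.36678291,  1.539798  , -0.36992537]), 'contact_force': array([-0.05630698,  0.53054994, -1.02469134]), 'moment': array([0.02206076, 0.02193456, 0.0203617 ]), 'gripper_width': 0.08784046873108918}
```

View pics/side.png

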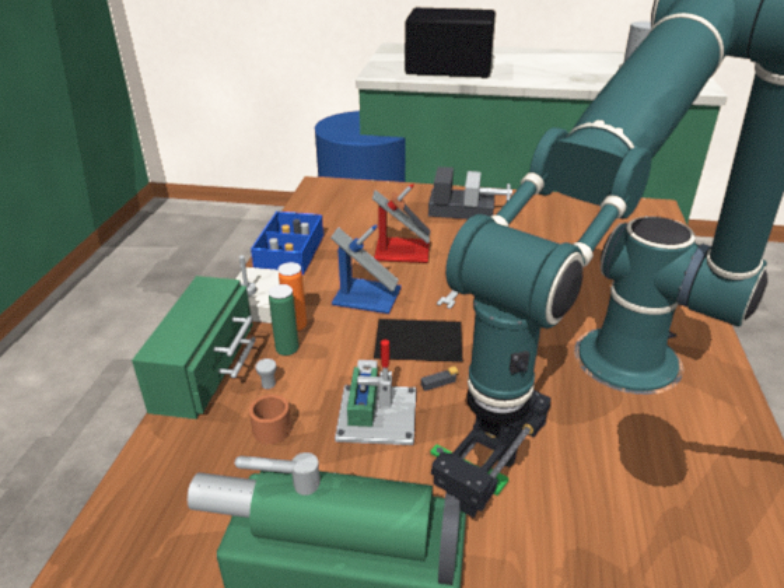

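View pics/top.png

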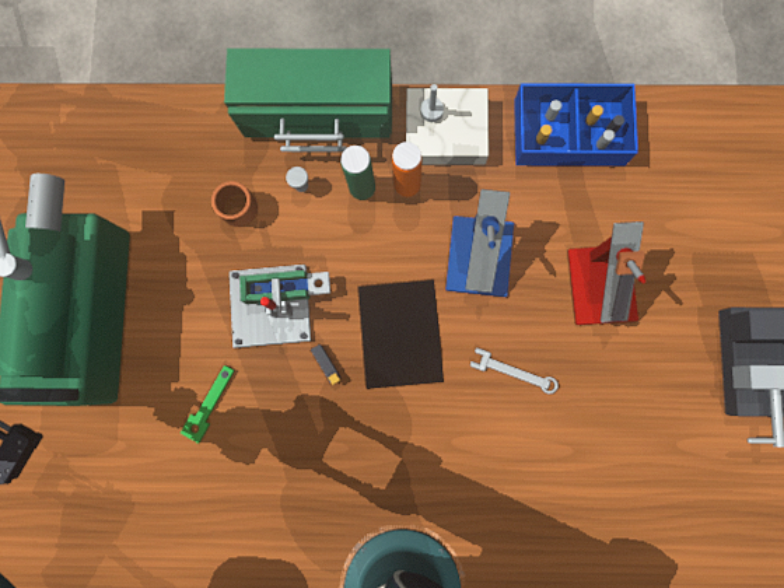

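The side view shows the jig at (375,395), the mat at (420,340), the blue stand at (365,270) and the red one at (400,225). In the top view the eye juts from the jig at (318,283), with the red handle at (268,303). The mat is at (400,335), the blue peg at (490,232) and the red peg at (630,265). Link candidates are the one in the jig (318,283), the bright green look-alike (208,403) and the dark fixed link on the red stand. The jig one fits: bright square eye, blue shank. I'll confirm it in a crop.

Run:
```python
from h import *
c=load('top'); im=c['image']
a=cv2.resize(im[180:255,155:245],None,fx=4.4,fy=4.4,interpolation=cv2.INTER_CUBIC)
b=cv2.resize(im[130:215,310:380],None,fx=4.4,fy=4.4,interpolation=cv2.INTER_CUBIC)
H=max(a.shape[0],b.shape[0]); pad=lambda x:cv2.copyMakeBorder(x,0,H-x.shape[0],0,0,cv2.BORDER_CONSTANT)
cv2.imwrite('pics/crop1.png',np.hstack([pad(a),pad(b)]))
W=cloud(c)
# mat
g=im.max(2)<45
roi=np.zeros_like(g);roi[195:280,250:322]=1
m=(g&roi.astype(bool)).astype(np.uint8)
p=W[m>0]; p=p[np.abs(p[:,2])<.02]; r=cv2.minAreaRect(p[:,:2].astype(np.float32)); print('mat',r,p[:,2].mean())
def rect(name,mask):
    p=W[mask]; r=cv2.minAreaRect(p[:,:2].astype(np.float32)); print(name,r,np.median(p[:,2]),len(p))
x,y,z=W[...,0],W[...,1],W[...,2]
u=np.mgrid[:420,:560][1]; v=np.mgrid[:420,:560][0]
hsv=cv2.cvtColor(im,cv2.COLOR_BGR2HSV); h,s,vv=hsv[...,0],hsv[...,1],hsv[...,2]
J=(u>160)&(u<240)&(v>185)&(v<255)
rect('jig walls',J&(h>45)&(h<85)&(s>90)&(z>.045)&(z<.07))
rect('eye',J&(s<60)&(z>.03)&(z<.05)&(u>215))
rect('red',J&((h<8)|(h>172))&(s>140)&(z>.1))
B=(u>315)&(u<370)&(v>130)&(v<215)
rect('bluefoot',B&(h>100)&(h<130)&(s>120)&(z<.03))
mk=B&(s<60)&(z>.04); P=W[mk]
for _ in range(4):
    q=P.mean(0);U,S,V=np.linalg.svd(P-q,full_matrices=False);d=np.abs((P-q)@V[2]);P=P[d<max(.004,2*d.std())] if _<3 else P
print('plate',q,V,d.std(),len(P)); print('ext',((P-q)@V.T).min(0),((P-q)@V.T).max(0))
```

```text
mat ((0.46901094913482666, 0.007675915956497192), (0.19523558020591736, 0.14577995240688324), 5.74013090133667) 0.0029885837742776745
jig walls ((0.5536165237426758, 0.2471749186515808), (0.04780490696430206, 0.12056641280651093), 5.706203937530518) 0.05729918412363655 341
eye ((0.5597819685935974, 0.16894148290157318), (0.04792957380414009, 0.05136308819055557), 0.7336137890815735) 0.03945315947726091 210
red ((0.5089300870895386, 0.23345425724983215), (0.013337165117263794, 0.013666903600096703), 50.07025909423828) 0.1622815276550813 61
bluefoot ((0.6222946047782898, -0.14561522006988525), (0.11749562621116638, 0.1473841518163681), 83.6190185546875) 0.012013861153126526 1200
plate [ 0.62541198 -0.14522504  0.11579559] [[-0.75956595  0.07906634 -0.64560675]
 [ 0.10452237  0.99452184 -0.00117476]
 [ 0.64197713 -0.06837265 -0.76366913]] 0.0009929171901509298 1195
ext [-0.09885926 -0.02544106 -0.00393033] [0.10228637 0.02463317 0.00393475]
```

View pics/crop1.png

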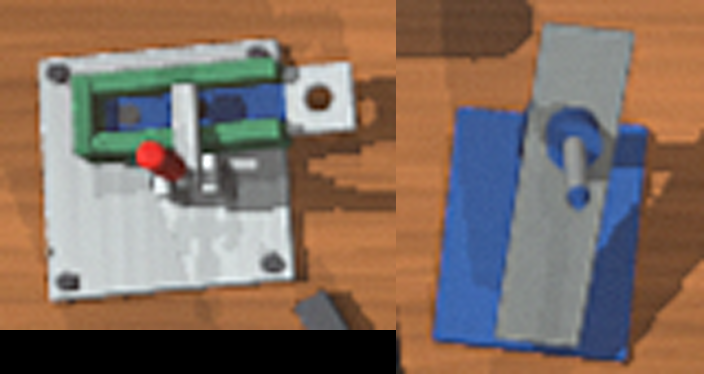

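The crop confirms it: the bright square eye with its hole is at crop (318,97), with the blue shank in the green jig. The blue peg's collar is at (572,135) and its tip at (577,195).

Next I'll fix the jig frame, check heights along the way, and push the clamp open.

```bash
cat >> h.py <<'E'
def ray(c,u,v,z):
    K=c['intrinsics'];d=rm(c['orientation'])@np.array([(u-K[0,2])/K[0,0],(v-K[1,2])/K[1,1],1.]);p=np.array(c['position'])
    return p+d*(z-p[2])/d[2]
def tool(xd,yd):
    x=np.array(xd,float);x/=np.linalg.norm(x);y=np.array(yd,float);y-=x*(x@y);y/=np.linalg.norm(y)
    return R.from_matrix(np.c_[x,y,np.cross(x,y)]).as_rotvec()
D=[0,0,-1.]
def st(tag=''):
    s=manip.state();print(tag,'t',round(s['clock'],2),'p',s['tool_pos'].round(4),'F',s['contact_force'].round(1),'w',round(s['gripper_width'],4),'q6',s['joint_pos'].round(2));return s
def best(p,xd,yd):
    "the half turn with the last joint nearer zero"
    o=[]
    for s in(1,-1):
        r=tool(xd,s*np.array(yd,float));q=inverse_kinematics(p,r)
        if q is not None:o.append((abs(np.array(q)[5]),r))
    return min(o,key=lambda t:t[0])[1]
E
python3 - <<'E'
from h import *
c=load('top');W=cloud(c)
e=ray(c,227.3+.0,202.0,.04); a=np.radians(5.7); jx=np.array([-np.sin(a),np.cos(a),0]); jy=np.array([-np.cos(a),-np.sin(a),0])
o=e+.075*jx; o[2]=0; print('eye',e,'jig',o)
hd=np.array([.509,.2335,0])-o; print('handle in jig',hd@jx,hd@jy)
z=W[...,2];m=(W[...,0]<.75)&(W[...,1]<.7)&(W[...,1]>.35)&(W[...,0]>.4);print('lathe zmax',np.nanmax(z[m]))
np.savez('jig',e=e,o=o,jx=jx,jy=jy)
r0=manip.state(); 
P=o+.012*jy+np.array([0,0,.26]); r=best(P,D,jx); print('P',P,inverse_kinematics(P,r))
print(inverse_kinematics(o+.12*jy+[0,0,.15],r))
E
```

```text
eye [0.56123017 0.16342185 0.04      ] jig [0.55378118 0.23805102 0.        ]
handle in jig -8.086042568262227e-05 0.045011773360401006
lathe zmax 0.26822690797042203
P [0.54184052 0.23685918 0.26      ] [ 3.69987135e-01  1.05258469e-01  1.78545553e+00 -4.44089210e-16
  1.25087865e+00 -1.30029296e+00]
[ 4.29118318e-01  8.01911536e-03  2.10258120e+00 -4.44089210e-16
  1.03099234e+00 -1.24116178e+00]
```

Run:
```python
from h import *
J=load('jig');o,jx,jy=J['o'],J['jx'],J['jy'];Z=lambda z:np.array([0,0,z])
manip.set_gripper(0.0,20)
manip.move_linear([.306,.602,.40],rate=.3)
P=o+.012*jy; r=best(P+Z(.26),D,jx)
manip.move_pose(P+Z(.33),r); manip.move_linear(P+Z(.15),rate=.2); st('behind')
for y in(.035,.05,.065,.08,.09):
    manip.move_linear(o+y*jy+Z(.15),rate=.1); st(y)
manip.move_linear(o+.07*jy+Z(.155),rate=.2)
manip.move_linear(o+.07*jy+Z(.28),rate=.3)
manip.set_gripper(.088)
manip.move_pose(J['e']-.0*jx+Z(.17),best(J['e']+Z(.17),D,jy)); s=st('above eye')
c=cams.capture('wrist'); np.savez('w1',tp=s['tool_pos'],tr=s['tcp_rot'],**{k:np.array(v) for k,v in c.items()})
print(c['T_tool_cam'],c['intrinsics'])
t=cams.capture('top'); np.savez('top2',**{k:np.array(v) for k,v in t.items()})
w=cv2.resize(c['image'],None,fx=1,fy=1); k=cv2.resize(t['image'][170:270,140:280],None,fx=4,fy=4,interpolation=cv2.INTER_CUBIC)
cv2.imwrite('pics/w1.png',w)
st()
```

```text
behind t 4.69 p [0.5428 0.2374 0.1514] F [ 0.4  0.1 -0.3] w 0.0002 q6 [ 0.37  0.2   1.89 -0.    1.05 -1.3 ]
0.035 t 5.08 p [0.5192 0.2348 0.1511] F [ 0.6  0.5 -0.9] w 0.0002 q6 [ 0.38  0.16  1.94 -0.    1.04 -1.29]
0.05 t 5.38 p [0.504  0.2331 0.1501] F [ 0.3  0.1 -0.3] w 0.0002 q6 [ 0.39  0.13  1.97 -0.    1.04 -1.28]
0.065 t 5.67 p [0.4889 0.2316 0.1499] F [-0.   0.8 -1.1] w 0.0002 q6 [ 0.4   0.11  2.   -0.    1.04 -1.27]
0.08 t 5.97 p [0.4741 0.2301 0.1499] F [ 0.1  0.5 -0.3] w 0.0006 q6 [ 0.4   0.08  2.03 -0.    1.03 -1.27]
0.09 t 6.22 p [0.4641 0.2291 0.1499] F [ 0.3 -0.3 -0.2] w 0.0006 q6 [ 0.41  0.06  2.05 -0.    1.03 -1.26]
above eye t 9.64 p [0.5613 0.1636 0.2102] F [ 0.4 -0.   0.9] w 0.0877 q6 [0.24 0.13 1.85 0.   1.16 0.14]
[[ 1.14970523e-03 -3.22087489e-01  9.46709210e-01 -1.27680109e-01]
 [ 9.99999297e-01  9.56335333e-05 -1.18188568e-03 -6.06395522e-04]
 [ 2.90133444e-04  9.46709903e-01  3.22087372e-01 -8.43364496e-02]
 [ 0.00000000e+00  0.00000000e+00  0.00000000e+00  1.00000000e+00]] [[325.1922621    0.         281.73211517]
 [  0.         325.1922621  209.99442278]
 [  0.           0.           1.        ]]
 t 9.74 p [0.5613 0.1637 0.2104] F [ 0.6  0.9 -0.3] w 0.0881 q6 [0.24 0.13 1.85 0.   1.16 0.14]
```

View pics/w1.png

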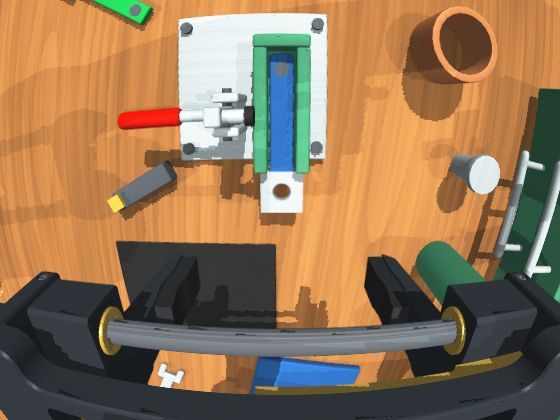

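The wrist view shows the clamp fully back: red handle level at (150,118), arm upright. The eye hole is at (282,191) and the mat below it at (200,290). I'll compute the eye and handle heights, then lift.

```bash
cat >> h.py <<'E'
def wray(c,u,v):
    K=c['intrinsics'];a=np.array([(u-K[0,2])/K[0,0],(v-K[1,2])/K[1,1]]);th=np.linalg.norm(a);n=a/max(th,1e-9)
    d=np.array([*(n*np.sin(th)),np.cos(th)]);T=c['T_tool_cam'];Rt=rm(c['tr'])
    return c['tp']+Rt@T[:3,3], Rt@(T[:3,:3]@d), d
def wpt(c,u,v,z=None):
    p,d,dc=wray(c,u,v)
    k=(z-p[2])/d[2] if z is not None else c['z_map'][int(round(v)),int(round(u))]/dc[2]
    return p+k*d
E
python3 - <<'E'
from h import *
c=load('w1');J=load('jig');o,jx,jy=J['o'],J['jx'],J['jy']
im=c['image'];g=im[165:225,245:315]
# hole centroid: dark/brown within bright eye
e=wpt(c,282,191,.04);print('eye wrist',e,'top',J['e'])
print('eye corners',[wpt(c,u,v,.04).round(4) for u,v in((262,173),(302,173),(261,212),(302,211))])
for u in(124,140,165):
    p=wpt(c,u,119)-o; print('handle jig',(p@jx).round(4),(p@jy).round(4),p[2].round(4))
print('shank z',wpt(c,283,130)[2],'eye z',wpt(c,270,200)[2])
print('tail',wpt(c,283,57,.04))
E
```

```text
eye wrist [0.56036852 0.16554276 0.04      ] top [0.56123017 0.16342185 0.04      ]
eye corners [array([0.54  , 0.1811, 0.04  ]), array([0.5772, 0.1849, 0.04  ]), array([0.5422, 0.1425, 0.04  ]), array([0.5817, 0.1475, 0.04  ])]
handle jig 0.0029 0.1385 0.0726
handle jig 0.0017 0.1218 0.0743
handle jig -0.0 0.0987 0.0736
shank z 0.0400825371337033 eye z 0.04117893899391073
tail [0.5487422  0.29004374 0.04      ]
```

Run:
```python
from h import *
a=np.radians(5.5);jx=np.array([-np.sin(a),np.cos(a),0]);jy=np.array([-np.cos(a),-np.sin(a),0]);Z=lambda z:np.array([0,0,z])
b=np.radians(5.74);mx=np.array([np.cos(b),np.sin(b),0]);my=np.array([-np.sin(b),np.cos(b),0])
e=np.array([.5608,.1645,0]); m=np.array([.469,.0077,0])+.055*mx
r=best(e+Z(.2),D,jy);s=np.sign((R.from_rotvec(r).as_matrix()[:,1])@jy)
r2=tool(D,-s*my); print('ik',inverse_kinematics(m+Z(.2),r2))
manip.set_gripper(.065)
manip.move_linear(e+Z(.10),rate=.25,rot=r); manip.move_linear(e+Z(.0515),rate=.08); st('down')
manip.set_gripper(0.0,55); st('grip')
manip.move_linear(e+Z(.08),rate=.06); st('lift')
manip.move_linear(e+Z(.16),rate=.2)
manip.move_pose(m+Z(.16),r2); st('over mat')
manip.move_linear(m+Z(.045),rate=.15);manip.move_linear(m+Z(.0265),rate=.05); st('lowered')
s=st();c=cams.capture('top');np.savez('top3',**{k:np.array(v) for k,v in c.items()})
manip.set_gripper(.065); st('released')
manip.move_linear(m+Z(.10),rate=.15); manip.move_linear(m-.03*mx+Z(.2),rate=.25); s=st('up')
c=cams.capture('wrist'); np.savez('w2',tp=s['tool_pos'],tr=s['tcp_rot'],**{k:np.array(v) for k,v in c.items()})
cv2.imwrite('pics/w2.png',c['image']);np.savez('mat',m=m,mx=mx,my=my,r2=r2)
```

```text
ik [-2.23466416e-02  2.23951824e-02  1.98774464e+00 -4.44089210e-16
  1.13145283e+00 -1.69332487e+00]
down t 11.61 p [0.5608 0.1645 0.0513] F [ 0.  -0.5  1.1] w 0.0652 q6 [ 0.24  0.3   1.97 -0.    0.87  0.15]
grip t 12.12 p [0.5611 0.1646 0.052 ] F [-0.2 -0.2  1.6] w 0.0391 q6 [ 0.24  0.3   1.97 -0.    0.87  0.15]
lift t 12.75 p [0.5608 0.1645 0.0803] F [-0.2  0.5 -2.8] w 0.0393 q6 [ 0.24  0.27  1.96 -0.    0.92  0.15]
over mat t 14.92 p [0.5234 0.0134 0.1593] F [ 0.1 -0.5 -2.4] w 0.0391 q6 [-0.02  0.06  2.03  0.    1.05 -1.69]
lowered t 16.35 p [0.5236 0.0132 0.0263] F [ 0.5 -0.2 -1.3] w 0.039 q6 [-0.02  0.24  2.11  0.    0.79 -1.69]
 t 16.35 p [0.5236 0.0132 0.0263] F [ 0.5 -0.2 -1.3] w 0.039 q6 [-0.02  0.24  2.11  0.    0.79 -1.69]
released t 16.96 p [0.5238 0.0132 0.0266] F [ 0.  -0.5  0.2] w 0.0647 q6 [-0.02  0.24  2.11  0.    0.79 -1.69]
up t 18.17 p [0.4934 0.0102 0.1987] F [0.1 0.4 0.4] w 0.0652 q6 [-0.03 -0.04  2.05  0.    1.13 -1.7 ]
```

View pics/w2.png

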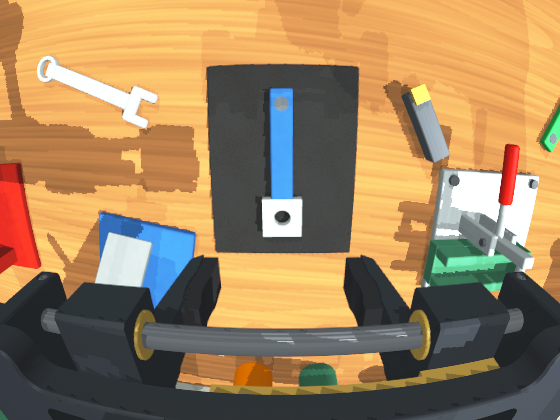

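The link lies flat on the mat (hole at (282,217), tail at (281,90)) and has been let go. Now I'll measure it, and fit the peg axis from the top and side point clouds.

Run:
```python
from h import *
c=load('w2'); e=wpt(c,282.2,217.3,.014);t=wpt(c,281.5,89,.014);d=t-e
print('eye',e,'tail',t,'len',np.linalg.norm(d),'yaw',np.degrees(np.arctan2(-d[1],-d[0])),'z',wpt(c,282,150)[2],wpt(c,282,110)[2],wpt(c,270,228)[2])
p0=np.array([.655,-.1487,.140])
yw=np.radians(-6.0);sx=np.array([np.cos(yw),np.sin(yw),0]);pz=-np.sin(.7)*sx+[0,0,np.cos(.7)];px=np.cos(.7)*sx+[0,0,np.sin(.7)];py=np.cross(pz,px)
for n in('top','side','top2'):
    c=load(n);W=cloud(c);q=W-p0;l=np.stack([q@px,q@py,q@pz],-1)
    cam=np.array(c['position'])-p0;cam=np.array([cam@px,cam@py,cam@pz])
    m=(np.hypot(l[...,0],l[...,1])<.016)&(l[...,2]>.026)&(l[...,2]<.095)
    pts=l[m]; print(n,'n',len(pts),'cam dir',(cam/np.linalg.norm(cam)).round(2),'zmax',pts[:,2].max() if len(pts) else 0)
    for a,b in((.03,.05),(.05,.07),(.07,.08),(.08,.095)):
        s=pts[(pts[:,2]>a)&(pts[:,2]<b)]
        if len(s):print(a,b,len(s),'x',s[:,0].min().round(4),np.median(s[:,0]).round(4),s[:,0].max().round(4),'y',s[:,1].min().round(4),np.median(s[:,1]).round(4),s[:,1].max().round(4))
    # plate 
    m=(np.abs(l[...,1])<.04)&(np.abs(l[...,2])<.012)&(l[...,0]>-.15)&(l[...,0]<.07)
    s=l[m];print(' plate z',np.median(s[:,2]).round(4),'y',np.percentile(s[:,1],[1,99]).round(4),'x',np.percentile(s[:,0],[.3,99.7]).round(4))
im=load('side')['image'];cv2.imwrite('pics/c2.png',np.hstack([cv2.resize(im[150:225,230:290],None,fx=6,fy=6,interpolation=3),cv2.resize(load('top2')['image'][135:210,315:375],None,fx=6,fy=6,interpolation=3)]))
```

```text
eye [0.52195782 0.01375645 0.014     ] tail [3.94751042e-01 3.14009845e-04 1.40000000e-02] len 0.127915064288563 yaw 6.03228240540377 z 0.014377306600360629 0.016015724899664185 0.0134388849259377
top n 74 cam dir [0.41 0.1  0.91] zmax 0.09263412604530864
0.03 0.05 20 x -0.0002 0.004 0.0059 y -0.0041 0.0011 0.0054
0.05 0.07 16 x -0.0022 0.0034 0.0049 y -0.0034 0.0018 0.0059
0.07 0.08 11 x 0.0012 0.0041 0.0064 y -0.0053 0.0 0.0044
0.08 0.095 23 x -0.003 0.0016 0.0051 y -0.0054 0.0003 0.0049
 plate z 0.0007 y [-0.0245  0.0249] x [-0.1391  0.0597]
side n 66 cam dir [0.1  0.82 0.57] zmax 0.09412435090074125
0.03 0.05 18 x -0.0075 -0.001 0.0027 y -0.005 -0.0001 0.0035
0.05 0.07 15 x -0.0072 -0.0019 0.0031 y -0.0041 0.0009 0.0066
0.07 0.08 10 x -0.0066 -0.0025 0.0027 y -0.0012 0.0038 0.0081
0.08 0.095 14 x -0.0067 -0.0015 0.0032 y -0.006 0.0004 0.0055
 plate z 0.0044 y [-0.0274  0.0259] x [-0.1415  0.0577]
top2 n 77 cam dir [0.41 0.1  0.91] zmax 0.0933002758840058
0.03 0.05 19 x 0.0004 0.004 0.0064 y -0.0043 0.001 0.0052
0.05 0.07 20 x -0.0015 0.0032 0.0059 y -0.0032 0.0029 0.0057
0.07 0.08 11 x 0.0013 0.0034 0.0063 y -0.0052 0.0001 0.0045
0.08 0.095 22 x -0.0041 0.002 0.0045 y -0.0053 0.0001 0.0048
 plate z 0.0006 y [-0.0243  0.0249] x [-0.1402  0.0598]
```

View pics/c2.png

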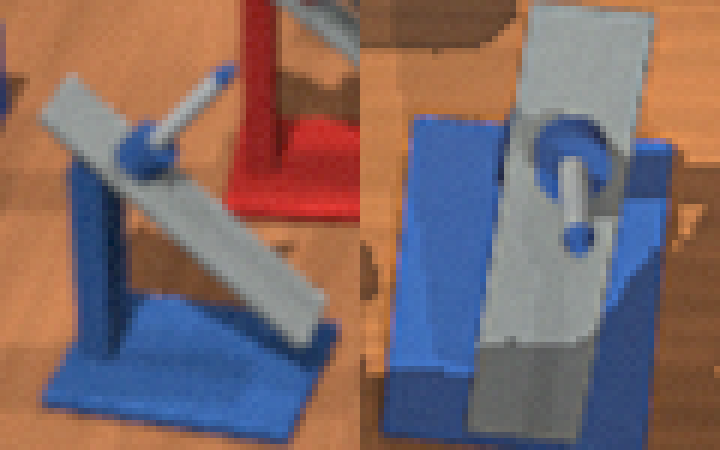

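Both views show the peg clear: tip at (228,75) in the side crop and (578,240) in the top crop. The fitted axis agrees to about 2 mm. I'll check IK for hanging, regrasp by the shank and move to just before the peg.

```bash
cat >> h.py <<'E'
yw=np.radians(-6.0);sx=np.array([np.cos(yw),np.sin(yw),0]);pz=-np.sin(.7)*sx+[0,0,np.cos(.7)];px=np.cos(.7)*sx+[0,0,np.sin(.7)];py=np.cross(pz,px)
p0=np.array([.655,-.1487,.1405])-.001*px
S,Hh=.065,.0215
def hang(z,dx=0,dy=0): return p0+z*pz-S*px+(Hh-.005)*pz+dx*px+dy*py
E
python3 - <<'E'
from h import *
M=load('mat');a=np.radians(5.9);ux=-np.array([np.cos(a),np.sin(a),0]);uy=np.cross([0,0,1],ux);Z=lambda z:np.array([0,0,z])
s=np.sign(R.from_rotvec(M['r2']).as_matrix()[:,1]@uy)
rg=tool(D,s*uy); rh=tool(-pz,-s*py)
for z in(.16,.12,.07,.025):
    q=inverse_kinematics(hang(z),rh);print(z,hang(z).round(3),None if q is None else np.round(q,2))
if q is None: raise SystemExit
g=np.array([.5228,.0135,0])+S*ux
manip.set_gripper(.05)
manip.move_linear(g+Z(.08),rate=.25,rot=rg);manip.move_linear(g+Z(.004+Hh),rate=.08);st('down')
manip.set_gripper(0,55);st('grip')
manip.move_linear(g+Z(.10),rate=.15);st('lift')
manip.move_linear(g+Z(.24),rate=.25)
manip.move_pose(hang(.16),rh);manip.move_linear(hang(.112),rate=.12);s=st('pre')
ims=[]
for n in('side','top'):
    c=cams.capture(n);np.savez(n+'4',**{k:np.array(v) for k,v in c.items()});ims.append(c['image'])
c=cams.capture('wrist');np.savez('w4',tp=s['tool_pos'],tr=s['tcp_rot'],**{k:np.array(v) for k,v in c.items()})
a=cv2.resize(ims[0][120:220,210:310],(400,400),interpolation=3);b=cv2.resize(ims[1][110:230,300:400],(333,400),interpolation=3)
cv2.imwrite('pics/pre.png',np.hstack([a,b]))
E
```

```text
0.16 [ 0.492 -0.132  0.233] [-0.45 -0.42  2.42  0.46  0.51 -2.25]
0.12 [ 0.517 -0.134  0.202] [-0.42 -0.31  2.42  0.53  0.41 -2.31]
0.07 [ 0.549 -0.138  0.164] [-0.39 -0.17  2.4   0.68  0.3  -2.45]
0.025 [ 0.578 -0.141  0.13 ] None
```

```bash
cat > go.py <<'E'
from h import *
M=load('mat');a=np.radians(5.9);ux=-np.array([np.cos(a),np.sin(a),0]);uy=np.cross([0,0,1],ux);Z=lambda z:np.array([0,0,z])
s=-np.sign(R.from_rotvec(M['r2']).as_matrix()[:,1]@uy)
rg=tool(D,s*uy); rh=tool(-pz,-s*py);np.savez('rh',rh=rh)
g=np.array([.5228,.0135,0])+S*ux
ok=True
for p,r in[(g+Z(.2),rg),(g+Z(.0255),rg)]+[(hang(z),rh) for z in(.16,.12,.07,.04,.025,.015)]:
    q=inverse_kinematics(p,r);print(p.round(3),None if q is None else np.round(q,2));ok&=q is not None
if not ok: raise SystemExit
manip.set_gripper(.05)
manip.move_pose(g+Z(.2),rg)
manip.move_linear(g+Z(.08),rate=.25);manip.move_linear(g+Z(.004+Hh),rate=.08);st('down')
manip.set_gripper(0,55);st('grip')
manip.move_linear(g+Z(.10),rate=.15);st('lift')
manip.move_linear(g+Z(.24),rate=.25)
manip.move_pose(hang(.16),rh);manip.move_linear(hang(.112),rate=.12);s=st('pre')
ims=[]
for n in('side','top'):
    c=cams.capture(n);np.savez(n+'4',**{k:np.array(v) for k,v in c.items()});ims.append(c['image'])
c=cams.capture('wrist');np.savez('w4',tp=s['tool_pos'],tr=s['tcp_rot'],**{k:np.array(v) for k,v in c.items()})
a=cv2.resize(ims[0][120:220,210:310],(400,400),interpolation=3);b=cv2.resize(c['image'],(533,400),interpolation=3)[:,66:466]
cv2.imwrite('pics/pre.png',np.hstack([a,b]))
E
python3 go.py
```

```text
[0.458 0.007 0.2  ] [-0.04 -0.11  2.11 -0.    1.14  1.43]
[0.458 0.007 0.026] [-0.04  0.14  2.25 -0.    0.76  1.43]
[ 0.492 -0.132  0.233] [-0.45 -0.42  2.42  0.46  0.51  0.89]
[ 0.517 -0.134  0.202] [-0.42 -0.31  2.42  0.53  0.41  0.83]
[ 0.549 -0.138  0.164] [-0.39 -0.17  2.4   0.68  0.3   0.69]
[ 0.569 -0.14   0.141] [-0.38 -0.09  2.38  0.81  0.24  0.56]
[ 0.578 -0.141  0.13 ] [-0.37 -0.04  2.37  0.9   0.22  0.47]
[ 0.585 -0.141  0.122] [-0.37 -0.02  2.36  0.97  0.21  0.41]
down t 22.74 p [0.4586 0.0068 0.0258] F [0.2 0.4 0.2] w 0.05 q6 [-0.04  0.14  2.25  0.    0.76  1.43]
grip t 23.29 p [0.4584 0.0067 0.0258] F [-0.6 -0.9  2.5] w 0.0211 q6 [-0.04  0.14  2.25 -0.    0.76  1.43]
lift t 23.94 p [0.4573 0.0069 0.0992] F [ 0.3  0.4 -2.7] w 0.0211 q6 [-0.04  0.01  2.21  0.    0.92  1.43]
pre t 25.92 p [ 0.523  -0.1339  0.1959] F [-0.5  0.5 -2.9] w 0.0207 q6 [-0.42 -0.28  2.41  0.55  0.39  0.82]
```

View pics/pre.png

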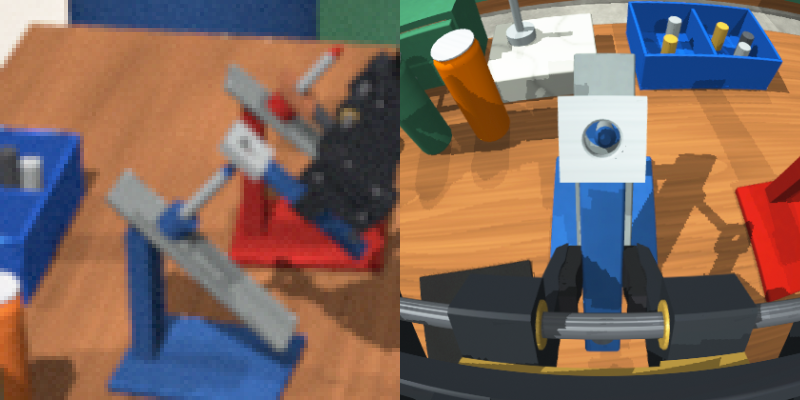

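In the wrist panel the peg tip (606,134) shows through the eye hole (601,137). I'll enlarge it to measure the offset between hole axis and peg.

Run:
```python
from h import *
c=load('w4');im=c['image'][90:200,220:330]   # (u0,v0)=(220,90), x5
cv2.imwrite('pics/w4c.png',cv2.resize(im,None,fx=5,fy=5,interpolation=2))
```

```text
(no output)
```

View pics/w4c.png

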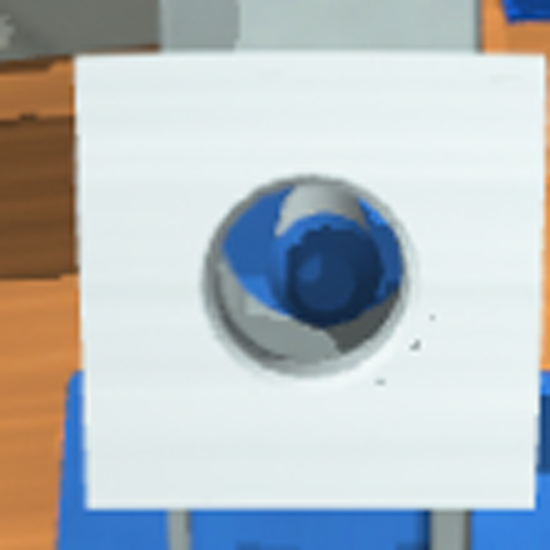

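Run:
```python
from h import *
c=load('w4')
def at(u,v,z):
    p,d,_=wray(c,u,v);k=(z-(p-p0)@pz)/(d@pz);q=p+k*d-p0;return (np.array([q@px,q@py])*1e3).round(2)
for n,(a,b),z in(('hole',(308,275),.117),('tip',(325,280),.090),('taperbase',(327,266),.080)):
    print(n,at(220+a/5,90+b/5,z))
print('tcp',[(c['tp']-hang(.112))@v*1e3 for v in(px,py,pz)], 'rot err',np.degrees((R.from_rotvec(load('rh')['rh']).inv()*R.from_rotvec(c['tr'])).as_rotvec()))
m=c['z_map'];
q=[wpt(c,u,v)-p0 for u,v in((245,112),(320,112),(250,185),(318,185),(270,205),(290,205))]
print('plate heights',[((x@px*1e3).round(1),(x@pz*1e3).round(1)) for x in q])
```

```text
hole [0.98 1.13]
tip [-3.08 -0.56]
taperbase [-2.89 -0.86]
tcp [np.float64(0.12701882411747117), np.float64(0.9581647355228674), np.float64(-0.5282328626566197)] rot err [-0.06708182 -0.08511743 -0.10316518]
plate heights [(np.float64(15.3), np.float64(116.1)), (np.float64(15.4), np.float64(116.5)), (np.float64(-16.9), np.float64(116.4)), (np.float64(-16.6), np.float64(117.2)), (np.float64(-26.1), np.float64(116.7)), (np.float64(-26.1), np.float64(116.7))]
```

Run:
```python
from h import *
rh=load('rh')['rh'];dx,dy=-.0033,-.0014
manip.move_linear(hang(.112,dx,dy),rate=.05,rot=rh)
F0=st('0')['contact_force']
for z in(.095,.085,.075,.065,.055,.045,.037,.031,.028):
    manip.move_linear(hang(z,dx,dy),rate=.05);s=st(z);f=s['contact_force']-F0
    print('  Fpeg',[round(f@v,1) for v in(px,py,pz)])
    if np.linalg.norm(f)>12: print('stop');break
c=cams.capture('wrist');np.savez('w5',tp=s['tool_pos'],tr=s['tcp_rot'],**{k:np.array(v) for k,v in c.items()})
a=cams.capture('side')['image']
cv2.imwrite('pics/ins.png',np.hstack([cv2.resize(a[120:220,210:310],(400,400),interpolation=3),cv2.resize(c['image'][80:220,210:350],(400,400),interpolation=3)]))
```

```text
0 t 26.32 p [ 0.5195 -0.136   0.1944] F [-0.6  0.3 -2.4] w 0.0211 q6 [-0.42 -0.29  2.42  0.56  0.39  0.8 ]
0.095 t 26.81 p [ 0.5306 -0.1369  0.1804] F [ 0.1  0.  -2.9] w 0.0208 q6 [-0.41 -0.24  2.41  0.61  0.35  0.75]
  Fpeg [np.float64(0.3), np.float64(-0.2), np.float64(-0.8)]
0.085 t 27.16 p [ 0.5371 -0.1376  0.173 ] F [-0.3 -0.4 -2.4] w 0.0212 q6 [-0.41 -0.21  2.41  0.64  0.33  0.72]
  Fpeg [np.float64(0.2), np.float64(-0.7), np.float64(-0.2)]
0.075 t 27.51 p [ 0.5434 -0.1383  0.1655] F [ 0.3  0.2 -2.8] w 0.0212 q6 [-0.4  -0.18  2.4   0.67  0.31  0.69]
  Fpeg [np.float64(0.5), np.float64(0.0), np.float64(-0.8)]
0.065 t 27.86 p [ 0.5498 -0.139   0.1579] F [ 0.1  0.4 -2.1] w 0.0212 q6 [-0.4  -0.16  2.4   0.71  0.29  0.65]
  Fpeg [np.float64(0.7), np.float64(0.2), np.float64(-0.2)]
0.055 t 28.21 p [ 0.5562 -0.1396  0.1504] F [ 0.7 -0.  -3.9] w 0.0211 q6 [-0.39 -0.13  2.39  0.76  0.27  0.61]
  Fpeg [np.float64(0.1), np.float64(-0.2), np.float64(-2.0)]
0.045 t 28.56 p [ 0.5626 -0.1403  0.1428] F [-0.  -0.3 -2.2] w 0.021 q6 [-0.39 -0.1   2.39  0.81  0.25  0.56]
  Fpeg [np.float64(0.6), np.float64(-0.6), np.float64(-0.2)]
0.037 t 28.87 p [ 0.5677 -0.1409  0.1367] F [-0.3  0.3 -2. ] w 0.0211 q6 [-0.38 -0.08  2.38  0.85  0.24  0.52]
  Fpeg [np.float64(0.5), np.float64(0.0), np.float64(0.2)]
0.031 t 29.13 p [ 0.5716 -0.1413  0.1321] F [-0.1 -0.6 -3. ] w 0.0212 q6 [-0.38 -0.06  2.38  0.89  0.23  0.48]
  Fpeg [np.float64(-0.0), np.float64(-0.8), np.float64(-0.8)]
0.028 t 29.38 p [ 0.5736 -0.1415  0.1299] F [-0.9 -0.4 -2.5] w 0.0212 q6 [-0.38 -0.05  2.37  0.91  0.22  0.46]
  Fpeg [np.float64(-0.2), np.float64(-0.7), np.float64(0.1)]
```

View pics/ins.png

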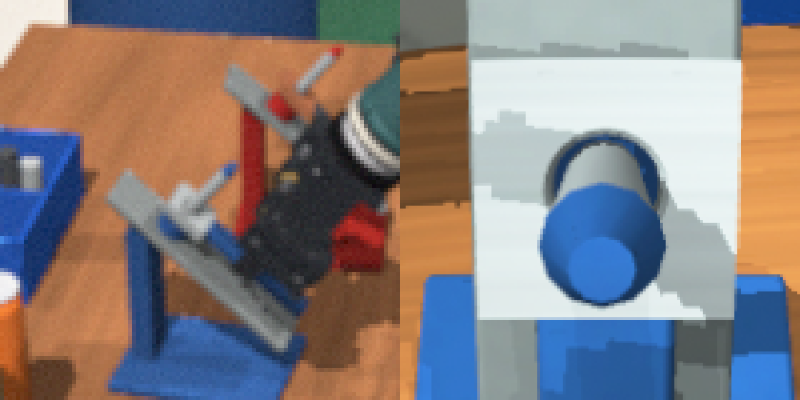

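The peg now runs through the eye (side panel (205,200)). The collar is still a little below, so I'll press on until contact, release, back off and check.

Run:
```python
from h import *
rh=load('rh')['rh'];dx,dy=-.0033,-.0014
manip.dwell(.1);F0=manip.state()['contact_force']
for z in np.arange(.027,.0165,-.001):
    manip.move_linear(hang(z,dx,dy),rate=.03);manip.dwell(.05);f=np.mean([manip.state()['contact_force'] for _ in range(3)],0)-F0
    print(round(z,4),[round(f@v,1) for v in(px,py,pz)])
    if f@pz>5: break
manip.set_gripper(.045,20);st('rel');manip.dwell(.3)
manip.move_linear(hang(z+.09,dx,dy),rate=.1);st('off')
manip.move_linear(hang(z+.17,dx,dy),rate=.2);s=st('back')
c=cams.capture('wrist');np.savez('w6',tp=s['tool_pos'],tr=s['tcp_rot'],**{k:np.array(v) for k,v in c.items()})
d=cams.capture('side');np.savez('side6',**{k:np.array(v) for k,v in d.items()})
cv2.imwrite('pics/fin.png',np.hstack([cv2.resize(d['image'][120:220,210:310],(400,400),interpolation=3),cv2.resize(c['image'][60:260,180:380],(400,400),interpolation=3)]))
for n,(a,m) in{'side':(cloud(d),None)}.items():
    q=a-p0;l=np.stack([q@px,q@py,q@pz],-1);k=(np.abs(l[...,1])<.02)&(l[...,0]<-.02)&(l[...,0]>-.125)&(l[...,2]>.012)&(l[...,2]<.06)
    s=l[k];print('link top z by x',[(x,np.round(np.median(s[np.abs(s[:,0]-x)<.01,2]),4)) for x in(-.03,-.06,-.09,-.11)])
    k=(np.abs(l[...,1])<.024)&(np.abs(l[...,2])<.012)&(l[...,0]>-.135)&(l[...,0]<.055);print('plate z',np.median(l[k][:,2]))
z=c['z_map']
for u,v in((265,150),(297,150),(281,260),(281,240)): q=wpt(c,u,v)-p0;print((u,v),[round(q@t*1e3,1) for t in(px,py,pz)])
```

```text
0.027 [np.float64(-0.8), np.float64(0.4), np.float64(0.2)]
0.026 [np.float64(-1.1), np.float64(0.3), np.float64(2.8)]
0.025 [np.float64(-1.5), np.float64(0.1), np.float64(5.9)]
rel t 31.02 p [ 0.5757 -0.1418  0.1277] F [-0.9 -0.3  0.1] w 0.045 q6 [-0.38 -0.04  2.37  0.93  0.22  0.44]
off t 32.37 p [ 0.5178 -0.1356  0.196 ] F [0.5 0.5 0.2] w 0.0453 q6 [-0.43 -0.3   2.42  0.55  0.4   0.8 ]
back t 32.92 p [ 0.4668 -0.1304  0.2573] F [ 0.8  0.4 -0.8] w 0.0451 q6 [-0.48 -0.51  2.43  0.43  0.6   0.91]
link top z by x [(-0.03, np.float64(0.0314)), (-0.06, np.float64(0.0291)), (-0.09, np.float64(0.0256)), (-0.11, np.float64(0.0225))]
plate z 0.004116821733497843Traceback (most recent call last):
  File "<stdin>", line 19, in <module>
  File "h.py", line 36, in wpt
    p,d,dc=wray(c,u,v)
           ~~~~^^^^^^^
  File "h.py", line 33, in wray
    d=np.array([*(n*np.sin(th)),np.cos(th)]);T=c['T_tool_cam'];Rt=rm(c['tr'])
                                                                     ~^^^^^^
KeyError: 'tr'
```

View pics/fin.png

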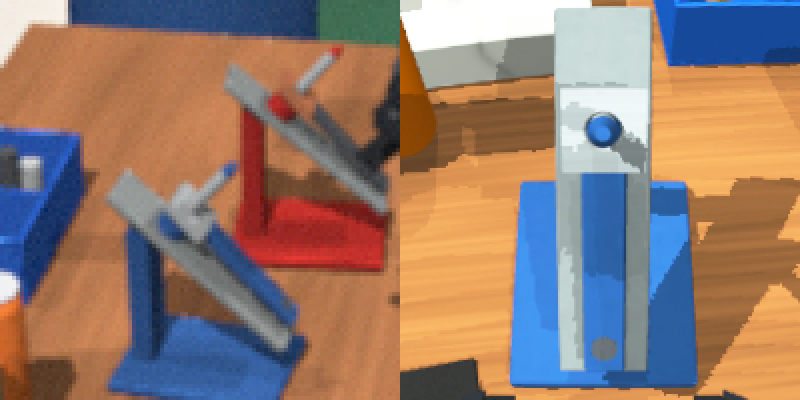

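The link hangs on the peg, shank down the slope, with a slight tail-down tilt (side panel (250,260)). I'll check that it has settled and measure the eye height. I'll also check the clamp and the surroundings against the first top view.

Run:
```python
from h import *
# time-free: w6/side6 saved; w6 keys
c=load('w6');print([k for k in c][:4])
s0=manip.state();manip.move_linear(s0['tool_pos']+np.array([-.02,.0,.10]),rate=.25)
manip.dwell(.5)
d=cams.capture('side');s=st('now');w=cams.capture('wrist');w=dict(w);w['tp'],w['tr']=s['tool_pos'],s['tcp_rot'];t=cams.capture('top')
np.savez('top7',**{k:np.array(v) for k,v in t.items()})
def prof(W,n):
    q=W-p0;l=np.stack([q@px,q@py,q@pz],-1)
    k=(np.abs(l[...,1])<.008)&(l[...,0]<-.024)&(l[...,0]>-.125)&(l[...,2]>.012)&(l[...,2]<.06)
    f=np.polyfit(l[k][:,0],l[k][:,2],1);k2=(np.abs(l[...,1])>.017)&(np.abs(l[...,1])<.024)&(np.abs(l[...,2])<.01)&(l[...,0]>-.135)&(l[...,0]<.055)
    b=np.median(l[k2][:,2]);print(n,len(l[k]),'tilt',np.degrees(np.arctan(f[0])).round(2),'plate',b.round(4),'eye z',(f[1]-b-.005).round(4))
prof(cloud(load('side6')),'side6');prof(cloud(d),'side7');prof(cloud(t),'top7')
z=w['z_map'];v,u=np.mgrid[:420,:560];K=w['intrinsics'];a=(u-K[0,2])/K[0,0];b=(v-K[1,2])/K[1,1];th=np.hypot(a,b)+1e-9
P=np.dstack([a/th*np.tan(th)*z,b/th*np.tan(th)*z,z]);T=w['T_tool_cam'];Rt=rm(w['tr'])
prof((P@T[:3,:3].T+T[:3,3])@Rt.T+w['tp'],'wrist')
cv2.imwrite('pics/top7.png',cv2.resize(t['image'],(784,588)))
# height change outside arm, jig area clamp
J=load('jig');W=cloud(t);q=W-J['o'];hs=cv2.cvtColor(t['image'],40);k=((hs[...,0]<8)|(hs[...,0]>172))&(hs[...,1]>140)&(np.abs(q@J['jx'])<.03)&(q@J['jy']>.05)&(q@J['jy']<.16)
print('handle z',np.median(W[k][:,2]) if k.any() else None,'y',(q[k]@J['jy']).max() if k.any() else None)
```

```text
['tp', 'tr', 'image', 'z_map']
now t 34.12 p [ 0.4464 -0.13    0.3556] F [ 0.5  0.4 -0.1] w 0.0449 q6 [-0.52 -0.63  2.31  0.36  0.83  1.  ]
side6 100 tilt 5.81 plate 0.003 eye z 0.026
side7 110 tilt 6.09 plate 0.003 eye z 0.0259
top7 207 tilt 5.94 plate 0.0003 eye z 0.0264
wrist 870 tilt 6.18 plate 0.0024 eye z 0.0269
handle z 0.07213723336637212 y 0.1430552804102708
```

View pics/top7.png

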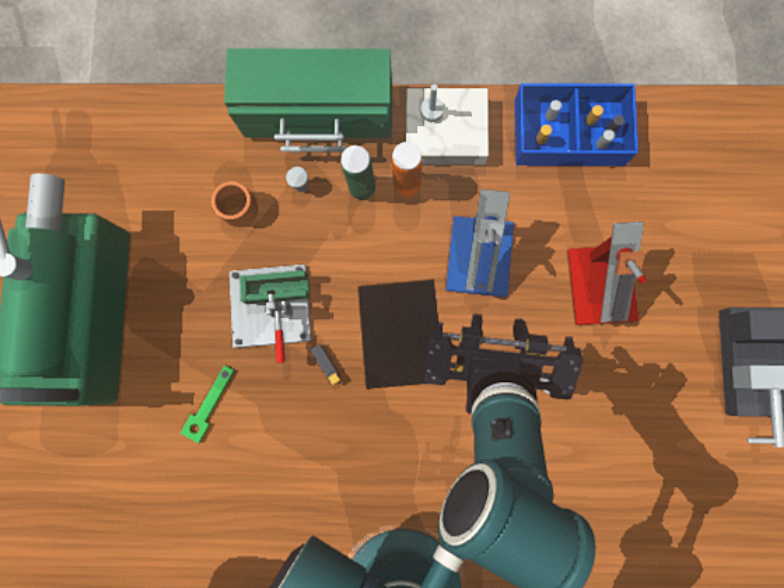

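The top view shows the clamp open (handle at (280,345)), the empty jig, and the link on the blue peg at (490,235). The other parts are at their original pixels. The 6° tilt is the same in three cameras and steady over about 1.2 s, so the link is at rest on the collar rim. Handing in.

```bash
python3 -c "
from h import *
order.close_job(); st('closed')"
```

```text
the job is handed in; nothing more can be done
the job is handed in; nothing more can be done
```

The job is done and handed in at about 34 s on the robot's clock. I opened the clamp first, then lifted the link out by its eye end and laid it flat on the mat, letting go. I took it again by its shank, slid it down the blue peg until it met the collar with about 6 N, released it and backed off.

What the last checks showed:
- **Clamp:** the handle lies level, with its top surface at about 72 mm height and its end at jig y of about 143 mm, so it is fully back.
- **Link on the peg:** it is at rest with the shank down the slope and the robot clear. Eye height is 25.9–26.9 mm from three cameras, against 25 mm nominal.
- **Other parts:** in the last top view the tools, cans and green look-alike show no visible shift from the start. The spanner was hidden under the gripper in that view, and nothing touched it as far as I could tell.

Two things were less clean:
- **Tilt:** the released link settled about 6° tail-down on the collar's lower rim, and all three cameras agree on this. I took it as its natural rest, because its balance point lies beyond the collar. It accounts for the extra 1–2 mm of eye height.
- **Peg position:** the side camera put the peg 2–4 mm from where the top camera did. I corrected by about 3.5 mm using the wrist view through the eye hole, and the insertion then ran without side load.

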